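# Lock the spindle nuts on the banding-wheel bracket

### The arm

A 6-joint arm with a two-finger parallel gripper is mounted at the origin on the work surface. World frame = base frame: x ahead of the robot, y to its left, z up, the work surface at z = 0. Lengths are in mm, angles in rad, forces in N, time in s.
With the tool pointing down it reaches from about 350 to 875 mm from the base axis. Payload 4.2 kg.
Tool frame: the origin (TCP) lies midway between the tips of the shut fingers; the grasp point (between the pads) lies 19 mm behind it (arm.tcp_to_grasp is the x of the grasp point in the tool frame, in mm); x points along the fingers, y is the direction in which the jaws open and shut, and the axes are right-handed (so a half turn about x gives the same grasp; the last joint's range is limited). The gripper opens to 87 mm and grips with 3 to 60 N. Pads are 19 mm wide; open, the fingers measure 117 mm over their backs; the gripper's body (75 mm by 190 mm) begins 51 mm behind the grasp point.
Start: joints at [1.47, 0.385, 0.008, 0, -1.194, -0.259], TCP at [220.021, 584.97, 222.55] pointing down, gripper open.
Joint ranges: [-3.14, 3.14], [-1.21, 2.06], [-1.07, 1.41], [-3.16, 2.05], [-2.99, -0.16], [-3.1, 3.1]. Speed limits (rad/s): [2.79, 2.79, 3.14, 3.14, 3.14, 3.14].

### API

Orientations are given as a rotation vector (axis times angle).
In Python, from rig import arm gives the robot as it stands.
- The arm moves only by the shell command python3 -m inch 'ROWS'. ROWS is text: rows parted by semicolons, each of 7 numbers parted by spaces: the turn, a rotation vector about the tool's x, y, z in degrees, then the shift along the tool's x, y, z in m, then the gripper's target within -1 to 1 (fully open at 1, half-way at 0, shut at -1). In form: rx ry rz x y z hand; .... A call has 1 to 10 rows; each row shifts and turns the pose as measured when the row begins, along the tool's axes as they then stand; what a row does not reach is not made up. A row lasts 1/12 s, in which the tool goes at most 41.7 mm and 7.16 degrees, less where a joint would pass 70% of its speed; a pose out of reach is approached as far as the arm can. A call with a gripper value outside its range is refused whole. The fingers move at their own pace and stop on an object; the grip force is fixed at half the most. Time passes only in rows, so rows that do not move let the fingers close. It gives the time, the measured TCP pose, the force and the opening at its end, in the units of the state.
- arm.read_state(): the state, without advancing time (a new reading comes with each control period).
- arm.capture(name): name is "scene" or "top"; returns a dict with "img" (384x512x3 uint8, red, green, blue), "vertical_fov" (degrees; the focal length in pixels is half the picture's height over the tangent of half this angle, whatever the lens; pixels are square), "cx", "cy" (the principal point, pixels), "k1" (the pictures are not rectified: a ray, as slopes to the right and down, at radius r is drawn at 1 + k1 r^2 times it, then the intrinsics apply), "view" (4x4, takes a point from world to camera coordinates). Camera axes: x right, y up, looking along -z (the intrinsics and any distortion apply to the point x, -y, -z); pixel columns grow to the right and rows downward; lengths in mm; the calibration is good to about 2 mm. A picture is of the moment at which its call begins. There is no depth.
- arm.close_job(): hands the job in, once; it reports no verdict.
The state is a dict: "t": time; "qpos": joint angles; "joint_velocities": joint speeds; "effort": joint torques, N m; "eef_pos": TCP position; "eef_rot": TCP orientation; "ft_force": force on the tool from outside, world axes, zero at the start; "wrist_torque": the same for the moment, N m; "width": finger opening in mm.
Only numpy, scipy, OpenCV 4.12 (cv2) and the standard library are available. Lean on these libraries where they do the work, as an engineer would, in place of code of your own. Each camera call takes 0.05 s, during which the arm holds its last target. There are 200 camera calls.

### The job

The play of the banding-wheel spindle is already set by the lower nut; lock it there. Slide the open-ended spanner flat along the bracket plate fully onto the lower nut, with its handle just beside the peg on the side that stops it turning clockwise, let go of it, then grip the upper (jam) nut and turn it clockwise, as seen from above, until it takes about 1.2 N m to turn (never more than 1.6 N m) while the spanner braced on the peg keeps the lower nut from turning along. Leave the spanner on the nut, let go of everything and do not disturb the pottery.

Things in the scene. Friction and masses are not known exactly. Their poses are not given: they have to be found in the camera images.
- bracket: Dark grey cast plate fixed to the bench, 130 mm (its x) by 280 mm (its y), flat top 15 mm above the bench. Origin under the axis of the upright threaded spindle (30 mm diameter, top 77 mm above the bench); the plate runs from 65 mm on the +y side to 215 mm on the -y side of it. The spanner goes on with its handle along the plate's -y, its jaw opening to the plate's +y.
- peg: Upright steel brace peg on the plate, 16 mm diameter, 26 mm tall, origin at its foot on the plate top, 200 mm along -y and 25 mm along -x of the spindle in the bracket's frame. With the spanner straight on the nut, the handle's side clears it by 4 mm; a clockwise pull (from above) swings the handle against it.
- set_nut_mid (a point): Centre of the lower (setting) nut: steel hexagon 46 mm across flats, 22 mm tall, standing on the plate top. Its x axis is square to a pair of flats, its y axis goes through two corners; it starts with its axes along the bracket's, flats parallel to the bracket's y. It turns on the spindle with only 0.25 N m of friction, so the jam nut drags it round unless held.
- set_corner (a point): Mid-height point on the +y corner of the lower nut, 26.6 mm from the spindle axis: shows whether the nut has turned.
- jam_nut_mid (a point): Centre of the upper (jam) nut: steel hexagon 46 mm across flats, 22 mm tall, underside 27 mm above the plate top, over a spring washer; the spindle stands 13 mm out of it. x axis square to a pair of flats; starts at any yaw. It keeps its height. It first runs down freely (0.12 N m) by 0.05 to 1.1 rad, never the same, then takes up the washer: 0.1 to 0.5 N m, rising 1.6 N m per rad.
- jam_corner (a point): Mid-height point on the +y corner of the jam nut, 26.6 mm from the spindle axis. With play and give, tight takes some 0.8 to 2.2 rad of gripper turn in all. Friction is 0.6 N m of the tightening torque: as the turning stops, the torque felt can fall by that much; let go, the nut stays, or springs back by up to 0.4 rad.
- spanner_grip (a point): Plain steel open-ended spanner, 12 mm thick, 0.45 kg, lying flat on the bench; this point is on the centre line of its straight handle (26 mm wide), half-way up, near its balance. x axis along the spanner towards the jaw. The handle runs from 145 mm behind this point to 40 mm ahead of it; the head is 84 mm wide.
- spanner_jaw (a point): Centre of the spanner's jaw, half-way up, 90 mm ahead of spanner_grip on the same x axis: sits on the nut's axis when fully home. The jaw is 48 mm wide with parallel sides, its bottom 27.5 mm behind this point, its straight sides end 18 mm ahead and flared tips (mouth 60 mm wide) end 32 mm ahead of it.
- lantern_mid (a point): Bystander: pierced round white lantern pot, 120 mm across, 93 mm tall; its centre.
- vase_mid (a point): Bystander: green flared vase, 84 mm across the foot, 118 mm tall; half-way up.
- bowl_mid (a point): Bystander: white bowl, 110 mm across, 60 mm tall; half-way up.

How it is judged (in metres and radians):
On the way, in this order (a step that is already met when the one before it is completed fails the run):
1. the spanner sits fully home on the lower nut, let go of (horizontal distance between spanner_jaw and set_nut_mid below 0.007 m and distance between spanner_jaw and set_nut_mid below 0.011 m and contact force between the fingers and spanner below 0.3 N), for 0.2 s.
2. the jam nut, gripped by the fingers, is pulled up so that the seated spanner bears on the peg with at least 3 N (all of step 1 and contact force between spanner and peg above 3 N and contact force between the fingers and jam_nut above 2 N and contact force between the arm and spanner below 0.3 N), for 0.25 s.
At the end, for the whole second after the job is handed in: The jam nut stays turned (its corner at least 6 mm from where it began), the lower nut has turned by less than 20 degrees (its corner within 9.5 mm of its start), and the spanner lies at rest on the lower nut with the jaw centre within 7 mm of the nut's axis (horizontal distance between spanner_jaw and set_nut_mid below 0.007 m and distance between spanner_jaw and set_nut_mid below 0.011 m and distance of jam_corner from where it was at the start of the episode above 0.006 m and distance of set_corner from where it was at the start of the episode below 0.0095 m and linear speed of spanner below 0.02 m/s); the robot touches nothing.
It fails at once if the lower nut turns by more than 20 degrees (its corner moves over 9.5 mm) (distance of set_corner from where it was at the start of the episode above 0.0095 m).
It fails at once if the jam nut is overtightened: the spanner bears on the peg with more than 8 N while it takes the load of the nut (jaw forces over 60 N) (contact force between spanner and peg above 8 N and contact force between spanner and set_nut above 60 N).
It fails at once if the lantern is moved by more than 25 mm (distance of lantern_mid from where it was at the start of the episode above 0.025 m).
It fails at once if the vase is moved by more than 25 mm (distance of vase_mid from where it was at the start of the episode above 0.025 m).
It fails at once if the bowl is moved by more than 25 mm (distance of bowl_mid from where it was at the start of the episode above 0.025 m).
It also fails if it takes over 64 s, if anything falls off the work surface, if the arm or the gripper's body presses on something with over 40 N, if the wrist force passes 120 N, or if a joint passes its speed limit or range.

## Working session

There is one attempt and no reset: what is moved stays moved. The work goes in short steps, Python scripts to look and compute and a shell command to move; the robot and the scene stay as the last step left them, time stands still between calls to the robot, and variables do not carry over. Pictures are saved under pics/ and viewed, about 8 in all and at most 12, crops included, and the job is handed in when it is done.

```bash
ls; mkdir -p pics; python3 - <<'E'
from rig import arm
import cv2
for n in("scene","top"):
    c=arm.capture(n); cv2.imwrite(f"pics/{n}0.png",c["img"][:,:,::-1]); print(n,c["vertical_fov"],c["cx"],c["cy"],c["k1"],c["view"])
print(arm.read_state(),arm.tcp_to_grasp)
import numpy as np
a=cv2.imread("pics/scene0.png");b=cv2.imread("pics/top0.png")
E
```

```text
pics
scene 47.1021357628022 252.28636248040672 189.13160707286295 -0.10248869583347471 [[ 8.49927379e-01  5.26872611e-01  5.35745771e-03 -4.60105096e+02]
 [-4.47018201e-01  7.15652716e-01  5.36671145e-01  1.66728043e+02]
 [ 2.78923249e-01 -4.58526381e-01  8.43774484e-01 -1.31330230e+03]
 [ 0.00000000e+00  0.00000000e+00  0.00000000e+00  1.00000000e+00]]
top 54.963555987638244 252.97563799929122 191.9115550516627 0.020499847371088432 [[-8.06408806e-02 -9.96738658e-01 -3.01608122e-03  7.17608740e+01]
 [ 9.71687981e-01 -7.92876378e-02  2.22566705e-01 -5.27190158e+02]
 [-2.22079977e-01  1.50172852e-02  9.74912799e-01 -1.17044809e+03]
 [ 0.00000000e+00  0.00000000e+00  0.00000000e+00  1.00000000e+00]]
{'t': 0.1, 'qpos': array([ 1.46956559e+00,  3.85445120e-01,  6.80340780e-03, -4.33225196e-04,
       -1.19403111e+00, -2.58595092e-01]), 'joint_velocities': array([-0.0009752 , -0.00195528,  0.00331985, -0.00046162,  0.00034238,
        0.00101347]), 'effort': array([-6.68562534e-04, -3.91688991e+01,  1.87936163e+01,  4.23192412e+00,
        1.34761140e-02, -7.52165101e-05]), 'eef_pos': array([219.86861423, 584.48137287, 221.60613384]), 'eef_rot': array([-2.02575598,  0.3706171 ,  2.02627893]), 'ft_force': array([ 0.18938297,  0.43635   , -0.03134001]), 'wrist_torque': array([-0.02224213,  0.05168341, -0.03189946]), 'width': 87.04970951060454} -18.700000000000003
```

View pics/scene0.png

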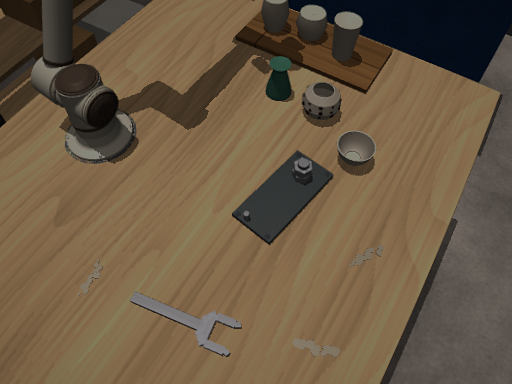

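View pics/top0.png

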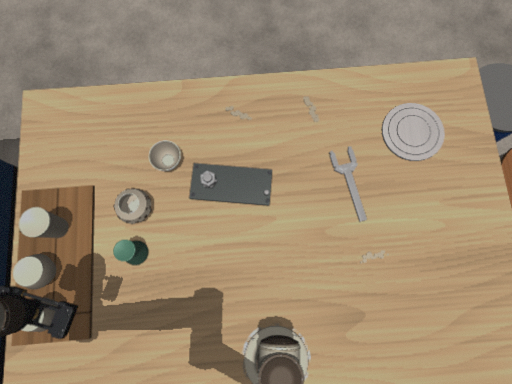

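The scene view shows the spanner at bottom centre with its jaw near (215,330), the nut at (303,170) and the peg at (247,215). In the top view the nut is at (208,179), the peg at (267,192), and the spanner jaw near (343,162) with the handle end at (362,218). The pottery sits to the left of the bracket.

```bash
cat > h.py <<'E'
from rig import arm
import cv2, numpy as np
from scipy.spatial.transform import Rotation as R
def K(c):
    f=192/np.tan(np.radians(c["vertical_fov"])/2); return np.array([[f,0,c["cx"]],[0,f,c["cy"]],[0,0,1.]])
def rays(c,px):
    u=cv2.undistortPoints(np.float64(px).reshape(-1,1,2),K(c),np.array([c["k1"],0,0,0.])).reshape(-1,2)
    V=np.array(c["view"]); d=np.c_[u[:,0],-u[:,1],-np.ones(len(u))]@V[:3,:3]
    return -V[:3,:3].T@V[:3,3], d
def cast(c,px,z):
    o,d=rays(c,px); return (o+d*((z-o[2])/d[:,2])[:,None])[:,:2]
def proj(c,P):
    V=np.array(c["view"]); q=np.atleast_2d(P)@V[:3,:3].T+V[:3,3]
    u=np.c_[q[:,0],-q[:,1]]/-q[:,2:]; u=u*(1+c["k1"]*(u**2).sum(1,keepdims=True)); k=K(c)
    return u*k[0,0]+k[:2,2]
def crop(c,x,y,w,h,s,name):
    cv2.imwrite(name,cv2.resize(c["img"][y:y+h,x:x+w,::-1],None,fx=s,fy=s,interpolation=cv2.INTER_CUBIC))
E
python3 - <<'E'
from h import *
for n,bx,sx in(("top",(180,155,100,60),(322,140,55,90)),("scene",(225,145,115,100),(120,280,130,85))):
    c=arm.capture(n); im=c["img"].astype(int)
    def big(m,box):
        x,y,w,h=box; k=np.zeros(m.shape,np.uint8); k[y:y+h,x:x+w]=m[y:y+h,x:x+w]
        cs=cv2.findContours(k,cv2.RETR_EXTERNAL,cv2.CHAIN_APPROX_NONE)[0]
        return max(cs,key=cv2.contourArea).reshape(-1,2)
    sat=im.max(2)-im.min(2)
    b=big((im.max(2)<90)&(sat<25),bx); w=cast(c,b,13).astype(np.float32)
    r=cv2.minAreaRect(w); print(n,"bracket",r)
    s=big((sat<32)&(im.max(2)>100),sx); w=cast(c,s,10).astype(np.float32)
    r=cv2.minAreaRect(w); print(n,"spanner",r, cv2.boxPoints(r).round(0).tolist())
    for nm,p,z in (("spindle",(207,179),77),("peg",(267,192),41)) if n=="top" else (("spindle",(303,160),77),("peg",(247,213),41)):
        print(nm,cast(c,[p],z))
    v=c["img"].copy(); cv2.drawContours(v,[b.reshape(-1,1,2),s.reshape(-1,1,2)],-1,(255,0,0),1)
    d=dict(c,img=v)
    if n=="top": crop(c,180,150,110,70,5,"pics/a.png"); crop(d,320,140,60,90,5,"pics/b.png")
    else: crop(c,225,145,115,100,5,"pics/c.png"); crop(d,120,280,130,85,5,"pics/d.png")
a=[cv2.imread(f"pics/{k}.png") for k in "abcd"]
o=np.zeros((600*2,1200,3),np.uint8)
for i,m in enumerate(a):
    m=cv2.resize(m,None,fx=min(1,400/m.shape[1]*1.0, 300/m.shape[0]),fy=min(1,400/m.shape[1],300/m.shape[0])); a[i]=cv2.copyMakeBorder(m,0,300-m.shape[0],0,400-m.shape[1],0)
cv2.imwrite("pics/m1.png",np.vstack([np.hstack(a[:2]),np.hstack(a[2:])]))
E
```

```text
top bracket ((576.9090576171875, 103.21817016601562), (274.8343505859375, 127.1095962524414), 80.37678527832031)
top spanner ((544.4893798828125, -315.85504150390625), (266.3705749511719, 86.51512145996094), 10.567337989807129) [[406.0, -298.0], [421.0, -383.0], [683.0, -334.0], [667.0, -249.0]]
spindle [[583.36277771 177.25329139]]
peg [[531.32474037 -18.71476396]]
scene bracket ((579.0867919921875, 101.05061340332031), (282.6716613769531, 132.37515258789062), 80.49855041503906)
scene spanner ((543.2958374023438, -313.54998779296875), (266.8919982910156, 85.30899047851562), 9.752812385559082) [[405.0, -294.0], [419.0, -378.0], [682.0, -333.0], [668.0, -249.0]]
spindle [[585.80058907 183.42034849]]
peg [[534.47228749 -14.9106817 ]]
```

View pics/m1.png

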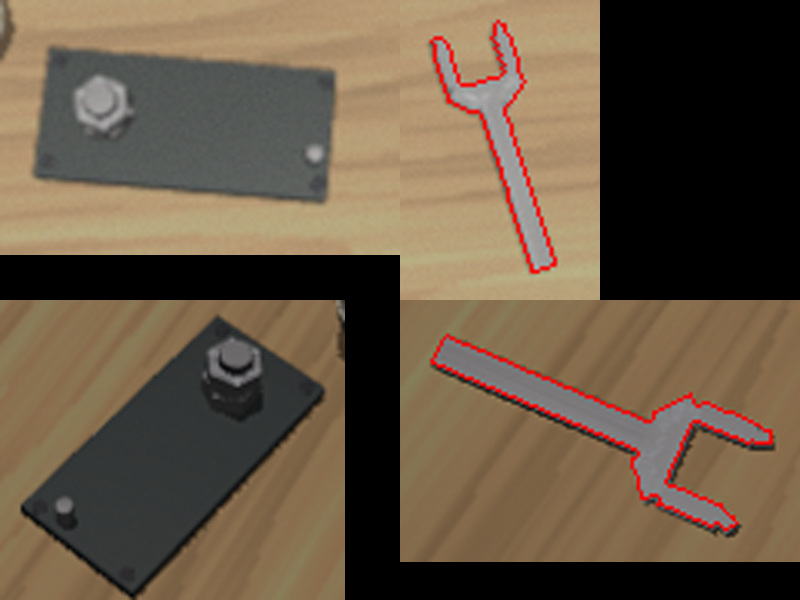

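```bash
python3 - <<'E'
from h import *
s=arm.read_state(); M=R.from_rotvec(s["eef_rot"]).as_matrix(); print(M.round(3), s["eef_pos"],s["qpos"])
print("tool y yaw",np.degrees(np.arctan2(M[1,1],M[0,1])))
c=arm.capture("top");d=arm.capture("scene")
print(cast(c,[(207.5,176.7)],77),cast(d,[(304,162.3)],77))
sp=np.array([590.4,176]); 
for k in(c,d): print(proj(k,[[590.4,176,77],[587,179,77],[532.6,-17,41]]))
# fine handle axis: centroids of spanner mask per slice along axis
for n,k,bx in(("top",c,(322,140,55,90)),("scene",d,(120,280,130,85))):
    im=k["img"].astype(int); m=((im.max(2)-im.min(2))<32)&(im.max(2)>100)
    ys,xs=np.nonzero(m[bx[1]:bx[1]+bx[3],bx[0]:bx[0]+bx[2]]); P=cast(k,np.c_[xs+bx[0],ys+bx[1]],11)
    q=P[(P[:,0]<580)&(P[:,0]>400)&(abs(P[:,1]+320)<60)]
    vx=cv2.fitLine(q.astype(np.float32),cv2.DIST_HUBER,0,.01,.01).ravel(); print(n,"handle yaw",np.degrees(np.arctan(vx[1]/vx[0])),"y at x=555",vx[3]+(555-vx[2])*vx[1]/vx[0], "xmin/max",P[:,0].min(),P[:,0].max())
E
```

```text
[[-0.    -0.352 -0.936]
 [-0.001 -0.936  0.352]
 [-1.     0.001 -0.   ]] [219.91649672 584.65853914 221.88169288] [ 1.46960012e+00  3.85267675e-01  7.16639770e-03 -2.55761634e-04
 -1.19400454e+00 -2.58592258e-01]
tool y yaw -110.6197655599659
[[591.10318336 175.18234529]] [[591.62441651 178.16802733]]
[[207.26486237 176.92358042]
 [206.41464348 177.98289637]
 [266.46156787 191.67395016]]
[[303.20735868 162.66277089]
 [302.61219176 161.33362988]
 [245.94178283 213.26722221]]
top handle yaw 10.061294 y at x=555 -311.66324 xmin/max 411.74378037806093 681.5946339428922
scene handle yaw 9.914933 y at x=555 -312.0784 xmin/max 411.26781896756955 680.4214314611581
```

```bash
cat > plan.py <<'E'
import sys
from h import *
# plan.py x y z yaw_y(deg, unwrapped dir via turn) n hand : prints rows
x,y,z,yaw,n,hand=map(float,sys.argv[1:7]); n=int(n)
s=arm.read_state(); p=s["eef_pos"]; r0=R.from_rotvec(s["eef_rot"])
a=np.radians(yaw); X=np.array([0,0,-1.]);Y=np.array([np.cos(a),np.sin(a),0]); G=R.from_matrix(np.c_[X,Y,np.cross(X,Y)])
rv=(r0.inv()*G).as_rotvec()
if len(sys.argv)>7 and np.sign(rv[0])!=float(sys.argv[7]): rv*=1-2*np.pi/np.linalg.norm(rv)
d=(np.array([x,y,z])-p)/n
print("t",round(s["t"],2),"pos",p.round(1),"rot left",np.degrees(rv).round(1),"dist",np.linalg.norm(d*n).round(1),"q",np.degrees(s["qpos"]).round(0))
rows=[]
for k in range(n):
    v=(r0*R.from_rotvec(rv*k/n)).inv().apply(d)/1000
    rows.append(" ".join(f"{q:.1f}".rstrip("0").rstrip(".") for q in np.degrees(rv)/n)+" "+" ".join(f"{q:.4f}" for q in v)+f" {hand:g}")
for i in range(0,n,10): print("; ".join(rows[i:i+10]))
E
python3 plan.py 555 -312 120 100 26 1 1
```

```text
t 0.3 pos [220.  584.8 222.2] rot left [ 1.494e+02 -1.000e-01 -0.000e+00] dist 962.8 q [ 84.  22.   0.  -0. -68. -15.]
5.7 -0 -0 0.0040 0.0277 -0.0242 1; 5.7 -0 -0 0.0040 0.0252 -0.0269 1; 5.7 -0 -0 0.0039 0.0224 -0.0292 1; 5.7 -0 -0 0.0039 0.0193 -0.0313 1; 5.7 -0 -0 0.0039 0.0161 -0.0331 1; 5.7 -0 -0 0.0039 0.0127 -0.0346 1; 5.7 -0 -0 0.0039 0.0092 -0.0357 1; 5.7 -0 -0 0.0039 0.0056 -0.0364 1; 5.7 -0 -0 0.0039 0.0019 -0.0368 1; 5.7 -0 -0 0.0039 -0.0018 -0.0368 1
5.7 -0 -0 0.0039 -0.0055 -0.0364 1; 5.7 -0 -0 0.0039 -0.0091 -0.0357 1; 5.7 -0 -0 0.0039 -0.0126 -0.0346 1; 5.7 -0 -0 0.0039 -0.0160 -0.0332 1; 5.7 -0 -0 0.0039 -0.0193 -0.0314 1; 5.7 -0 -0 0.0039 -0.0223 -0.0293 1; 5.7 -0 -0 0.0039 -0.0251 -0.0269 1; 5.7 -0 -0 0.0039 -0.0277 -0.0243 1; 5.7 -0 -0 0.0039 -0.0300 -0.0214 1; 5.7 -0 -0 0.0039 -0.0320 -0.0183 1
5.7 -0 -0 0.0039 -0.0336 -0.0150 1; 5.7 -0 -0 0.0039 -0.0350 -0.0115 1; 5.7 -0 -0 0.0039 -0.0359 -0.0080 1; 5.7 -0 -0 0.0039 -0.0366 -0.0043 1; 5.7 -0 -0 0.0039 -0.0368 -0.0006 1; 5.7 -0 -0 0.0039 -0.0367 0.0030 1
```

```bash
python3 -m inch '5.7 0 0 0 0.028 -0.024 1; 5.7 0 0 0 0.025 -0.027 1; 5.7 0 0 0 0.022 -0.029 1; 5.7 0 0 0 0.019 -0.031 1; 5.7 0 0 0 0.016 -0.033 1; 5.7 0 0 0 0.013 -0.035 1; 5.7 0 0 0 0.009 -0.036 1; 5.7 0 0 0 0.006 -0.036 1; 5.7 0 0 0 0.002 -0.037 1; 5.7 0 0 0 -0.002 -0.037 1'
python3 -m inch '5.7 0 0 0 -0.0055 -0.0364 1; 5.7 0 0 0 -0.009 -0.036 1; 5.7 0 0 0 -0.013 -0.035 1; 5.7 0 0 0 -0.016 -0.033 1; 5.7 0 0 0 -0.019 -0.031 1; 5.7 0 0 0 -0.022 -0.029 1; 5.7 0 0 0 -0.025 -0.027 1; 5.7 0 0 0 -0.028 -0.024 1; 5.7 0 0 0 -0.030 -0.021 1; 5.7 0 0 0 -0.032 -0.018 1'
python3 plan.py 555 -312 90 100 10 1 1
```

```text
t: 1.13
eef_pos: [345.6, 229.5, 219.7]
eef_rot: [-1.341, 1.117, 1.34]
ft_force: [1.4, -0.2, 0.7]
width: 87.0
t: 1.97
eef_pos: [460.6, -138.9, 223.3]
eef_rot: [-0.553, 1.485, 0.554]
ft_force: [0.1, 0.5, 0.2]
width: 86.6
t 1.97 pos [ 460.6 -138.9  223.3] rot left [30.6  0.8  0. ] dist 238.0 q [  2.   8. -19.  -0. -63. -52.]
3.1 0.1 0 0.0133 -0.0192 -0.0043 1; 3.1 0.1 0 0.0134 -0.0194 -0.0032 1; 3.1 0.1 0 0.0134 -0.0196 -0.0022 1; 3.1 0.1 0 0.0134 -0.0197 -0.0011 1; 3.1 0.1 0 0.0134 -0.0197 -0.0000 1; 3.1 0.1 0 0.0134 -0.0197 0.0010 1; 3.1 0.1 0 0.0134 -0.0196 0.0021 1; 3.1 0.1 0 0.0134 -0.0194 0.0032 1; 3.1 0.1 0 0.0133 -0.0192 0.0042 1; 3.1 0.1 0 0.0133 -0.0190 0.0053 1
```

```bash
python3 -m inch '3.1 0 0 0.013 -0.0192 -0.0043 1; 3.1 0 0 0.013 -0.0194 -0.003 1; 3.1 0 0 0.013 -0.0196 -0.002 1; 3.1 0 0 0.013 -0.0197 -0.001 1; 3.1 0 0 0.013 -0.0197 0 1; 3.1 0 0 0.013 -0.0197 0.001 1; 3.1 0 0 0.013 -0.0196 0.002 1; 3.1 0 0 0.013 -0.0194 0.003 1; 3.1 0 0 0.013 -0.0192 0.004 1; 3.1 0 0 0.013 -0.019 0.005 1'
python3 plan.py 555 -312 90 100 3 1
python3 - <<'E'
from h import *
c=arm.capture("scene"); crop(c,90,210,190,160,4,"pics/e.png")
E
```

```text
t: 2.8
eef_pos: [557.8, -329.2, 91.9]
eef_rot: [-0.1, 1.546, 0.103]
ft_force: [-0.2, 0.2, 0.9]
width: 87.3
t 2.8 pos [ 557.8 -329.2   91.9] rot left [-2.6  1.3 -0. ] dist 17.5 q [-17.  30.  -6.  -1. -53. -66.]
-0.9 0.4 -0 0.0006 0.0058 -0.0002 1; -0.9 0.4 -0 0.0006 0.0058 -0.0001 1; -0.9 0.4 -0 0.0006 0.0058 -0.0000 1
```

View pics/e.png

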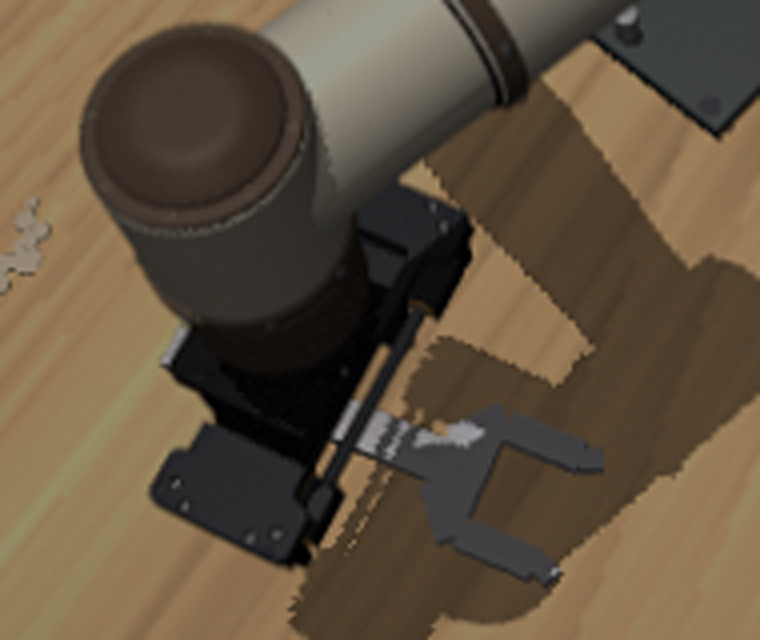

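The gripper stands above the handle, straddling it, with the jaw clear at crop (500,480). I'll correct sideways and go down.

```bash
python3 -m inch '-0.9 0.4 0 0 0.0058 0 1; -0.9 0.4 0 0 0.0058 0 1; -0.9 0.4 0 0 0.0058 0 1; 0 0 0 0.02 0 0 1; 0 0 0 0.02 0 0 1; 0 0 0 0 0 0 1'
python3 plan.py 555 -312 4 100 4 1
```

```text
t: 3.35
eef_pos: [555.4, -310.6, 48.9]
eef_rot: [-0.144, 1.569, 0.144]
ft_force: [-0.4, -1.0, 0.4]
width: 87.0
t 3.35 pos [ 555.4 -310.6   48.9] rot left [ 0.5 -0.2 -0. ] dist 45.0 q [-15.  32. -10.   0. -48. -65.]
0.1 -0 -0 0.0112 -0.0003 -0.0001 1; 0.1 -0 -0 0.0112 -0.0003 -0.0001 1; 0.1 -0 -0 0.0112 -0.0003 -0.0001 1; 0.1 -0 -0 0.0112 -0.0003 -0.0001 1
```

```bash
python3 -m inch '0 0 0 0.015 0 0 1; 0 0 0 0.015 0 0 1; 0 0 0 0.009 0 0 1; 0 0 0 0.004 0 0 1; 0 0 0 0 0 0 1'
python3 -m inch '0 0 0 0 0 0 -1; 0 0 0 0 0 0 -1; 0 0 0 0 0 0 -1; 0 0 0 0 0 0 -1; 0 0 0 0 0 0 -1; 0 0 0 0 0 0 -1'
```

```text
t: 3.77
eef_pos: [558.5, -306.8, 12.1]
eef_rot: [-0.156, 1.561, 0.149]
ft_force: [-0.8, -0.4, 0.0]
width: 87.0
t: 4.27
eef_pos: [561.1, -307.2, 17.0]
eef_rot: [-0.159, 1.555, 0.148]
ft_force: [1.0, 0.7, 0.7]
width: 54.5
```

```bash
python3 plan.py 555 -312 3 100 2 0
python3 -m inch '0 0 0 0.004 -0.004 0.0025 0.1; 0 0 0 0.004 -0.002 0.0025 0.1; 0 0 0 0.004 0 0 0.1; 0 0 0 0.002 0 0 0.1'
python3 plan.py 555 -312 3 100 2 0
```

```text
t 4.27 pos [ 561.1 -307.2   17. ] rot left [1.2 0.6 0.5] dist 16.0 q [-14.  35. -11.   0. -43. -65.]
0.6 0.3 0.2 0.0070 -0.0017 -0.0035 0; 0.6 0.3 0.2 0.0070 -0.0018 -0.0035 0
t: 4.6
eef_pos: [568.5, -313.2, 2.7]
eef_rot: [-0.16, 1.553, 0.147]
ft_force: [-1.0, 0.4, -0.7]
width: 48.2
t 4.6 pos [ 568.5 -313.2    2.7] rot left [1.2 0.7 0.5] dist 13.6 q [-15.  36. -10.   0. -42. -65.]
0.6 0.3 0.3 -0.0003 0.0019 -0.0065 0; 0.6 0.3 0.3 -0.0002 0.0019 -0.0065 0
```

```bash
python3 -m inch '0.6 0.3 0.3 0 0.002 -0.0065 0; 0.6 0.3 0.3 0 0 -0.0065 0; 0 0 0 0.001 0 0 -1; 0 0 0 0.001 0 0 -1; 0 0 0 0.001 0 0 -1; 0 0 0 0 0 0 -1; 0 0 0 0 0 0 -1; 0 0 0 0 0 0 -1'
python3 plan.py 555 -312 3 100 2 0
```

```text
t: 5.27
eef_pos: [554.3, -315.3, 0.5]
eef_rot: [-0.135, 1.566, 0.135]
ft_force: [0.1, -0.3, 1.4]
width: 25.4
t 5.27 pos [ 5.543e+02 -3.153e+02  5.000e-01] rot left [-0.1  0.1 -0. ] dist 4.2 q [-15.  36. -11.  -0. -43. -65.]
-0.1 0 -0 -0.0012 0.0016 0.0006 0; -0.1 0 -0 -0.0012 0.0016 0.0006 0
```

```bash
python3 -m inch '0 0 0 -0.01 0 0 -1; 0 0 0 -0.02 0 0 -1; 0 0 0 -0.03 0 0 -1; 0 0 0 -0.03 0 0 -1; 0 0 0 0 0 0 -1'
python3 plan.py 565.4 13.5 90 170.4 16 -1
```

```text
t: 5.68
eef_pos: [547.6, -311.9, 85.9]
eef_rot: [-0.124, 1.584, 0.142]
ft_force: [2.4, -0.7, -2.1]
width: 25.8
t 5.68 pos [ 547.6 -311.9   85.9] rot left [-70.7  -0.4  -1.2] dist 325.9 q [-15.  30.  -8.  -0. -54. -65.]
-4.4 -0 -0.1 -0.0001 0.0199 0.0045 -1; -4.4 -0 -0.1 -0.0001 0.0195 0.0060 -1; -4.4 -0 -0.1 -0.0001 0.0189 0.0075 -1; -4.4 -0 -0.1 -0.0001 0.0183 0.0089 -1; -4.4 -0 -0.1 -0.0002 0.0176 0.0103 -1; -4.4 -0 -0.1 -0.0002 0.0167 0.0117 -1; -4.4 -0 -0.1 -0.0002 0.0158 0.0129 -1; -4.4 -0 -0.1 -0.0002 0.0147 0.0141 -1; -4.4 -0 -0.1 -0.0002 0.0136 0.0152 -1; -4.4 -0 -0.1 -0.0002 0.0124 0.0162 -1
-4.4 -0 -0.1 -0.0002 0.0111 0.0171 -1; -4.4 -0 -0.1 -0.0003 0.0097 0.0179 -1; -4.4 -0 -0.1 -0.0003 0.0083 0.0186 -1; -4.4 -0 -0.1 -0.0003 0.0069 0.0192 -1; -4.4 -0 -0.1 -0.0003 0.0054 0.0196 -1; -4.4 -0 -0.1 -0.0003 0.0038 0.0200 -1
```

```bash
python3 -m inch '-4.4 0 -0.1 0 0.0199 0.0045 -1; -4.4 0 -0.1 0 0.0195 0.006 -1; -4.4 0 -0.1 0 0.019 0.0075 -1; -4.4 0 -0.1 0 0.018 0.009 -1; -4.4 0 -0.1 0 0.0176 0.0103 -1; -4.4 0 -0.1 0 0.0167 0.0117 -1; -4.4 0 -0.1 0 0.0158 0.013 -1; -4.4 0 -0.1 0 0.0147 0.014 -1; -4.4 0 -0.1 0 0.0136 0.0152 -1; -4.4 0 -0.1 0 0.0124 0.0162 -1'
python3 plan.py 565.4 13.5 90 170.4 8 -1
```

```text
t: 6.52
eef_pos: [544.6, -99.4, 74.8]
eef_rot: [-0.733, 1.465, 0.766]
ft_force: [0.5, -0.5, -5.5]
width: 25.5
t 6.52 pos [544.6 -99.4  74.8] rot left [-25.5  -0.4  -1.9] dist 115.8 q [  6.  25. -19.  -1. -48. -41.]
-3.2 -0 -0.2 -0.0019 0.0061 0.0130 -1; -3.2 -0 -0.2 -0.0019 0.0053 0.0133 -1; -3.2 -0 -0.2 -0.0019 0.0046 0.0136 -1; -3.2 -0 -0.2 -0.0019 0.0038 0.0138 -1; -3.2 -0 -0.2 -0.0019 0.0030 0.0140 -1; -3.2 -0 -0.2 -0.0019 0.0022 0.0142 -1; -3.2 -0 -0.2 -0.0019 0.0014 0.0143 -1; -3.2 -0 -0.2 -0.0019 0.0006 0.0143 -1
```

```bash
python3 -m inch '-3.2 0 -0.2 -0.002 0.006 0.013 -1; -3.2 0 -0.2 -0.002 0.0053 0.0133 -1; -3.2 0 -0.2 -0.002 0.0046 0.0136 -1; -3.2 0 -0.2 -0.002 0.0038 0.0138 -1; -3.2 0 -0.2 -0.002 0.003 0.014 -1; -3.2 0 -0.2 -0.002 0.002 0.014 -1; -3.2 0 -0.2 -0.002 0.001 0.014 -1; -3.2 0 -0.2 -0.002 0 0.014 -1'
python3 plan.py 565.4 13.5 70 170.4 3 -1
```

```text
t: 7.18
eef_pos: [552.2, 20.8, 78.4]
eef_rot: [-1.087, 1.304, 1.124]
ft_force: [-0.7, -0.2, -5.2]
width: 25.5
t 7.18 pos [552.2  20.8  78.4] rot left [ 1.2 -0.4 -2. ] dist 17.3 q [ 19.  24. -19.  -1. -49. -27.]
0.4 -0.1 -0.7 0.0026 -0.0048 -0.0018 -1; 0.4 -0.1 -0.7 0.0027 -0.0048 -0.0017 -1; 0.4 -0.1 -0.7 0.0028 -0.0048 -0.0017 -1
```

```bash
python3 -m inch '0.4 -0.1 -0.7 0.005 -0.0048 -0.0018 -1; 0.4 -0.1 -0.7 0.006 -0.0048 -0.0018 -1; 0.4 -0.1 -0.7 0.006 -0.0048 -0.0018 -1; 0 0 0 0 0 0 -1'
python3 plan.py 565.4 13.5 40 170.4 3 -1
python3 - <<'E'
from h import *
c=arm.capture("scene"); crop(c,190,135,160,140,4,"pics/f1.png")
d=arm.capture("top"); crop(d,170,130,160,140,4,"pics/f2.png")
a=cv2.imread("pics/f1.png");b=cv2.imread("pics/f2.png"); cv2.imwrite("pics/f.png",cv2.resize(np.hstack([a,b]),(800,350)))
s=arm.read_state();M=R.from_rotvec(s["eef_rot"]).as_matrix();print(s["eef_pos"])
E
```

```text
t: 7.52
eef_pos: [561.9, 15.9, 55.9]
eef_rot: [-1.085, 1.288, 1.088]
ft_force: [-0.8, -0.8, -5.6]
width: 25.6
t 7.52 pos [561.9  15.9  55.9] rot left [ 0.1 -0.1 -0.2] dist 16.5 q [ 18.  26. -20.   0. -44. -28.]
0 -0 -0.1 0.0053 -0.0013 -0.0006 -1; 0 -0 -0.1 0.0053 -0.0013 -0.0006 -1; 0 -0 -0.1 0.0053 -0.0013 -0.0006 -1
[562.29455326  15.94846229  56.97387908]
```

View pics/f.png

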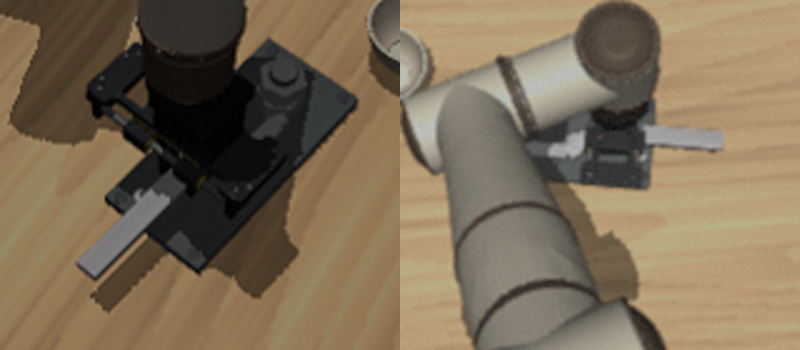

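The spanner is held level and aligned; its tail sits at about top (299,186) and scene (226,242), to the +x side of the peg. I'll measure that tail with masks.

```bash
cat > tail.py <<'E'
from h import *
import sys
zt=float(sys.argv[1]) # height of the spanner's top face
s=arm.read_state(); sp=np.array([591,176.5]); Y=np.array([np.cos(np.radians(80.4)),np.sin(np.radians(80.4))]); X=np.array([Y[1],-Y[0]])
loc=lambda P:np.c_[(P-sp)@X,(P-sp)@Y]
print("TCP in bracket",loc(s["eef_pos"][None,:2]).round(1),"z",s["eef_pos"][2].round(1))
for n in("top","scene"):
    k=arm.capture(n); im=k["img"].astype(int); m=(im.max(2)-im.min(2)<35)&(im.max(2)>115)
    ys,xs=np.nonzero(m); L=loc(cast(k,np.c_[xs,ys],zt))
    i=(abs(L[:,0])<45)&(L[:,1]<-222)&(L[:,1]>-360); q=L[i]
    if len(q)<20: print(n,"few"); continue
    q=q[abs(q[:,0]-np.median(q[:,0]))<18]
    v=cv2.fitLine(q.astype(np.float32),cv2.DIST_HUBER,0,.01,.01).ravel()
    ang=np.degrees(np.arctan(v[0]/v[1])); print(n,len(q),"tail y",np.percentile(q[:,1],2).round(1),"x at -250",(v[2]+(-250-v[3])*v[0]/v[1]).round(1),"skew dx/dy deg",ang.round(1),"width",np.ptp(q[:,0]).round(1))
E
python3 tail.py 68
```

```text
TCP in bracket [[  -1.5 -163.1]] z 57.0
top 201 tail y -303.3 x at -250 -1.5 skew dx/dy deg -0.6 width 26.8
scene 287 tail y -301.9 x at -250 -2.0 skew dx/dy deg 0.2 width 22.1
```

```bash
cat > loc.py <<'E'
from h import *
s=arm.read_state(); sp=np.array([591,176.5]); a=np.radians(80.4); Y=np.array([np.cos(a),np.sin(a)]); X=np.array([Y[1],-Y[0]])
M=R.from_rotvec(s["eef_rot"]).as_matrix(); p=s["eef_pos"]; d=p[:2]-sp
T=(M.T@np.c_[np.r_[X,0],np.r_[Y,0],[0,0,1]]).round(2)
print("t %.2f bracket x %.1f y %.1f z %.1f"%(s["t"],d@X,d@Y,p[2]),"yaw_y %.1f"%np.degrees(np.arctan2(M[1,1],M[0,1])),"tilt",np.degrees(M[2,1:]).round(1),"F(bx,by,z) %.1f %.1f %.1f"%(s["ft_force"][:2]@X,s["ft_force"][:2]@Y,s["ft_force"][2]),"Tz %.2f"%s["wrist_torque"][2],"w %.1f"%s["width"],"j6 %.0f"%np.degrees(s["qpos"][5]), "vec")
E
python3 -m inch '0 0 0 0 -0.004 0 -1; 0 0 0 0.008 0 0 -1; 0 0 0 0.008 0 0 -1; 0 0 0 0.006 0 0 -1; 0 0 0 0 0 0 -1'; python3 loc.py
```

```text
t: 8.13
eef_pos: [568.7, 15.5, 35.3]
eef_rot: [-1.087, 1.282, 1.085]
ft_force: [-0.8, -0.0, -4.7]
width: 25.9
t 8.13 bracket x 4.8 y -162.5 z 35.3 yaw_y 170.5 tilt [-0.1  0. ] F(bx,by,z) -0.8 -0.1 -4.7 Tz -0.02 w 25.9 j6 -27 vec
```

```bash
python3 -m inch '0 0 0 0.007 0.002 0 -1; 0 0 0 0.006 0.001 0 -1; 0 0 0 0.004 0 0 -1; 0 0 0 0 0 0 -1'; python3 loc.py
```

```text
t: 8.47
eef_pos: [564.8, 15.9, 15.6]
eef_rot: [-1.087, 1.283, 1.086]
ft_force: [-0.1, -0.1, -3.6]
width: 25.8
t 8.47 bracket x 1.0 y -162.7 z 15.6 yaw_y 170.5 tilt [-0. -0.] F(bx,by,z) -0.0 -0.1 -3.6 Tz 0.03 w 25.8 j6 -28 vec
```

```bash
python3 -m inch '0 0 0 0 0 0.007 -1; 0 0 0 0 0 0.007 -1; 0 0 0 0 0 0.007 -1; 0 0 0 0 0 0.006 -1; 0 0 0 0 0 0.005 -1'; python3 loc.py;  python3 tail.py 27
```

```text
t: 8.88
eef_pos: [571.3, 49.9, 16.3]
eef_rot: [-1.087, 1.282, 1.084]
ft_force: [0.3, -1.1, -4.5]
width: 25.6
t 8.88 bracket x 1.7 y -128.1 z 16.3 yaw_y 170.5 tilt [-0.1 -0. ] F(bx,by,z) 0.5 -1.1 -4.5 Tz -0.01 w 25.6 j6 -31 vec
TCP in bracket [[   1.7 -128.1]] z 16.3
top 110 tail y -269.6 x at -250 2.0 skew dx/dy deg -4.2 width 27.6
scene 149 tail y -267.0 x at -250 1.2 skew dx/dy deg -2.9 width 22.6
```

```bash
python3 -m inch '0 0 0 0 0.0015 0.005 -1; 0 0 0 0 0 0.005 -1; 0 0 0 0 0 0.005 -1'; python3 loc.py; python3 -m inch '0 0 0 0.0005 0 0.004 -1; 0 0 0 0.0005 0 0.004 -1'; python3 loc.py
```

```text
t: 9.23
eef_pos: [571.9, 65.8, 16.2]
eef_rot: [-1.087, 1.283, 1.085]
ft_force: [0.6, -0.3, -5.1]
width: 25.6
t 9.23 bracket x -0.4 y -112.3 z 16.2 yaw_y 170.5 tilt [-0.1 -0. ] F(bx,by,z) 0.7 -0.2 -5.1 Tz 0.01 w 25.6 j6 -32 vec
t: 9.4
eef_pos: [573.4, 74.6, 15.5]
eef_rot: [-1.088, 1.283, 1.085]
ft_force: [-0.1, -2.3, -0.6]
width: 25.8
t 9.40 bracket x -0.4 y -103.4 z 15.5 yaw_y 170.5 tilt [-0.1 -0.1] F(bx,by,z) 0.3 -2.3 -0.6 Tz 0.04 w 25.8 j6 -33 vec
```

```bash
python3 - <<'E'
from h import *
c=arm.capture("scene"); crop(c,220,135,130,110,5,"pics/g.png")
E
```

```text
(no output)
```

View pics/g.png

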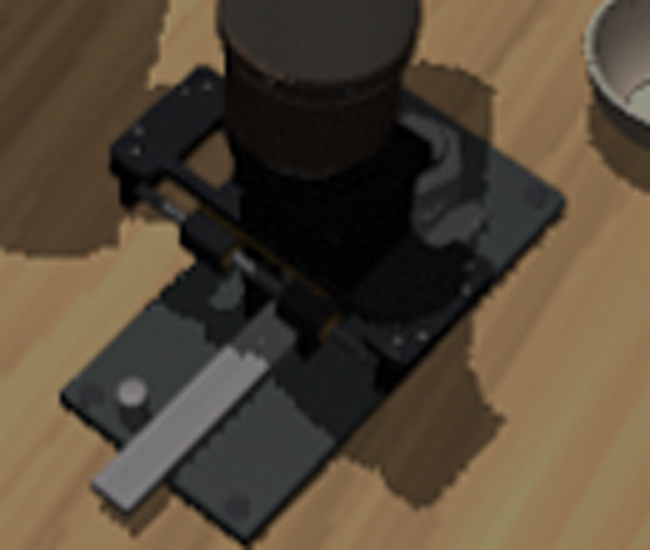

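The handle lies flat just beside the peg (132,395), on the +x side, and the jaw is entering around the nut. I'll push it home.

```bash
for i in 1; do python3 -m inch '0 0 0 0 0 0.004 -1; 0 0 0 0 0 0.004 -1'; python3 loc.py; python3 -m inch '0 0 0 0 0 0.003 -1; 0 0 0 0 0 0.003 -1';  python3 loc.py; done
```

```text
t: 9.62
eef_pos: [575.1, 83.4, 15.6]
eef_rot: [-1.088, 1.282, 1.085]
ft_force: [0.2, -0.3, -4.3]
width: 25.6
t 9.62 bracket x -0.1 y -94.4 z 15.6 yaw_y 170.5 tilt [-0.1 -0. ] F(bx,by,z) 0.2 -0.3 -4.3 Tz -0.01 w 25.6 j6 -34 vec
t: 9.78
eef_pos: [575.3, 87.9, 15.5]
eef_rot: [-1.089, 1.287, 1.085]
ft_force: [2.4, -19.0, -1.4]
width: 25.9
t 9.78 bracket x -0.7 y -90.0 z 15.5 yaw_y 170.5 tilt [ 0.1 -0.3] F(bx,by,z) 5.5 -18.3 -1.4 Tz -0.25 w 25.9 j6 -34 vec
```

```bash
python3 -m inch '0 0 0 0 0 -0.0005 -1; 0 0 0 0 0 0 1; 0 0 0 0 0 0 1; 0 0 0 0 0 0 1; 0 0 0 0 0 0 1; 0 0 0 0 0 0 1; 0 0 0 0 0 0 1'; python3 loc.py
```

```text
t: 10.37
eef_pos: [579.3, 89.2, 19.0]
eef_rot: [-1.092, 1.278, 1.082]
ft_force: [-0.4, 1.0, 0.3]
width: 57.8
t 10.37 bracket x 3.0 y -88.1 z 19.0 yaw_y 170.6 tilt [-0.4 -0.1] F(bx,by,z) -0.5 0.9 0.3 Tz 0.00 w 57.8 j6 -34 vec
```

```bash
python3 -m inch '0 0 0 -0.01 0.003 0 1; 0 0 0 -0.02 0 0 1; 0 0 0 -0.04 0 0 1; 0 0 0 -0.04 0 0 1; 0 0 0 -0.04 0.02 -0.02 1; 0 0 0 0 0.03 -0.025 1; 0 0 0 0 0.03 -0.025 1; 0 0 0 0 0.03 -0.025 1; 0 0 0 0 0.03 -0.025 1'; python3 loc.py
python3 - <<'E'
from h import *
c=arm.capture("scene"); crop(c,225,140,120,110,5,"pics/h1.png")
d=arm.capture("top"); crop(d,180,140,120,110,5,"pics/h2.png")
a=cv2.imread("pics/h1.png");b=cv2.imread("pics/h2.png"); cv2.imwrite("pics/hh.png",cv2.resize(np.hstack([a,b]),(800,367)))
E
```

```text
t: 11.12
eef_pos: [423.1, -2.0, 173.2]
eef_rot: [-1.101, 1.267, 1.079]
ft_force: [-0.3, 0.5, 1.0]
width: 87.0
t 11.12 bracket x -135.8 y -204.0 z 173.2 yaw_y 170.9 tilt [-1.   0.1] F(bx,by,z) -0.4 0.5 1.0 Tz 0.03 w 87.0 j6 -32 vec
```

View pics/hh.png

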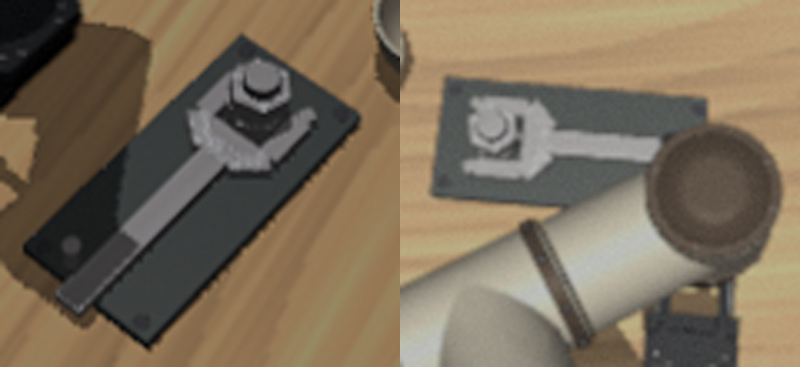

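Both views show the jaw round the lower nut and the handle straight, beside the peg. Next is the jam nut's yaw, from sub-pixel rectified patches at its top face (z = 64).

```bash
cat > nut.py <<'E'
from h import *
out=[]
g=np.arange(-40,40,.5); GX,GY=np.meshgrid(g,-g); sp=np.array([591,176.5])
for n,src in(("scene","pics/scene0.png"),("top","pics/top0.png"),("scene",None),("top",None)):
    c=arm.capture(n); im=cv2.imread(src) if src else c["img"][:,:,::-1].copy()
    P=proj(c,np.c_[GX.ravel()+sp[0],GY.ravel()+sp[1],np.full(GX.size,64.)]).reshape(GX.shape+(2,)).astype(np.float32)
    w=cv2.remap(im,P[...,0],P[...,1],cv2.INTER_CUBIC); gray=cv2.GaussianBlur(w.max(2),(0,0),2)
    r=np.hypot(GX,GY); t,_=cv2.threshold(gray[r<30].reshape(-1,1),0,255,cv2.THRESH_OTSU)
    m=(gray>t).astype(np.uint8); cs=max(cv2.findContours(m,cv2.RETR_EXTERNAL,cv2.CHAIN_APPROX_NONE)[0],key=cv2.contourArea)
    m=cv2.drawContours(np.zeros_like(m),[cv2.convexHull(cs)],-1,1,-1).astype(bool)
    cx,cy=GX[m].mean(),GY[m].mean(); z=(GX[m]-cx)+1j*(GY[m]-cy); k=(z**6).sum()
    print(n,src,"otsu",t,"area",m.sum()*.25,"(hex 1833)","c",round(cx,1),round(cy,1),"corner yaw mod 60",np.degrees(np.angle(k)/6).round(1),"strength",abs(k)/(abs(z)**6).sum())
    v=cv2.resize(w,(390,290)) if 0 else cv2.resize(w,(290,290),interpolation=cv2.INTER_CUBIC); cv2.drawContours(v,[(cv2.convexHull(cs)*290/160).astype(np.int32)],-1,(0,0,255),1); out.append(v)
cv2.imwrite("pics/nut.png",np.vstack([np.hstack(out[:2]),np.hstack(out[2:])]))
E
python3 nut.py
```

```text
scene pics/scene0.png otsu 76.0 area 1943.75 (hex 1833) c -1.3 1.0 corner yaw mod 60 3.7 strength 0.19902652062950188
top pics/top0.png otsu 122.0 area 1921.25 (hex 1833) c 0.3 0.7 corner yaw mod 60 3.9 strength 0.19380231638431292
scene None otsu 83.0 area 2760.25 (hex 1833) c -7.0 -6.2 corner yaw mod 60 -7.3 strength 0.34510159424411396
top None otsu 126.0 area 4697.75 (hex 1833) c -6.1 -5.7 corner yaw mod 60 16.3 strength 0.09734352037493206
```

View pics/nut.png

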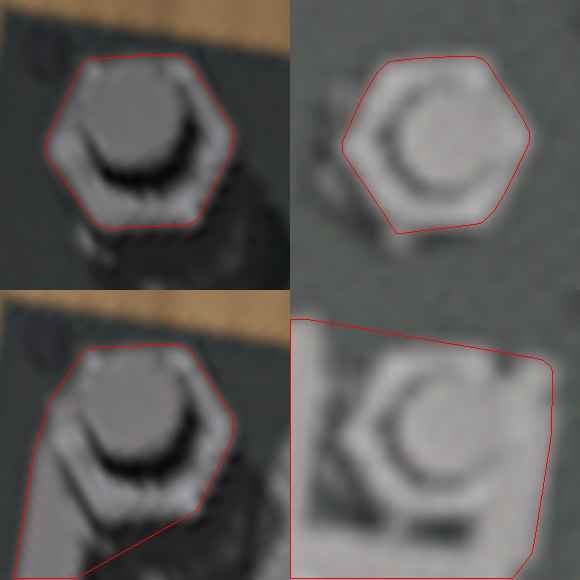

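The hexagon outlines fit cleanly in both original views: corners at 3.8° mod 60 and the axis near (590.5, 177.3). Flat normals are therefore at 33.8° mod 60, so I'll grip at jaw yaw -146.2°.

```bash
python3 plan.py 590.5 177.3 130 -146.2 10 1 -1
```

```text
t 11.42 pos [425.5  -0.8 173. ] rot left [-42.9  -0.3   1. ] dist 246.6 q [ 22.   5. -31.   1. -53. -32.]
-4.3 -0 0.1 0.0046 -0.0134 0.0202 1; -4.3 -0 0.1 0.0045 -0.0149 0.0191 1; -4.3 -0 0.1 0.0045 -0.0163 0.0180 1; -4.3 -0 0.1 0.0045 -0.0176 0.0167 1; -4.3 -0 0.1 0.0045 -0.0188 0.0153 1; -4.3 -0 0.1 0.0045 -0.0199 0.0139 1; -4.3 -0 0.1 0.0044 -0.0209 0.0123 1; -4.3 -0 0.1 0.0044 -0.0218 0.0107 1; -4.3 -0 0.1 0.0044 -0.0225 0.0091 1; -4.3 -0 0.1 0.0043 -0.0231 0.0074 1
```

```bash
python3 -m inch '-4.3 0 0.1 0.004 -0.0134 0.0202 1; -4.3 0 0.1 0.004 -0.0149 0.019 1; -4.3 0 0.1 0.004 -0.0163 0.018 1; -4.3 0 0.1 0.004 -0.0176 0.0167 1; -4.3 0 0.1 0.004 -0.0188 0.0153 1; -4.3 0 0.1 0.004 -0.02 0.014 1; -4.3 0 0.1 0.004 -0.021 0.0123 1; -4.3 0 0.1 0.004 -0.022 0.0107 1; -4.3 0 0.1 0.004 -0.0225 0.009 1; -4.3 0 0.1 0.004 -0.023 0.0074 1'
python3 plan.py 590.5 177.3 100 -146.2 3 1
```

```text
t: 12.25
eef_pos: [602.3, 193.5, 128.9]
eef_rot: [-1.661, 0.851, 1.655]
ft_force: [0.8, -0.2, 0.7]
width: 87.1
t 12.25 pos [602.3 193.5 128.9] rot left [ 2.3 -0.4 -0.3] dist 35.1 q [ 33.  27.  -6.   0. -57.   3.]
0.8 -0.1 -0.1 0.0097 0.0063 -0.0020 1; 0.8 -0.1 -0.1 0.0097 0.0063 -0.0021 1; 0.8 -0.1 -0.1 0.0096 0.0063 -0.0022 1
```

```bash
python3 -m inch '0.8 -0.1 -0.1 0.009 0.0063 -0.002 1; 0.8 -0.1 -0.1 0.009 0.0063 -0.002 1; 0.8 -0.1 -0.1 0.009 0.0063 -0.002 1; 0 0 0 0 0 0 1'
python3 plan.py 590.5 177.3 80 -146.2 2 1
```

```text
t: 12.58
eef_pos: [597.4, 186.2, 94.0]
eef_rot: [-1.634, 0.869, 1.634]
ft_force: [-0.2, -0.1, 0.2]
width: 86.9
t 12.58 pos [597.4 186.2  94. ] rot left [ 0.3 -0.1 -0.1] dist 18.0 q [ 32.  29.  -9.   0. -53.   2.]
0.2 -0 -0.1 0.0070 0.0054 -0.0017 1; 0.2 -0 -0.1 0.0070 0.0054 -0.0018 1
```

```bash
python3 -m inch '0 0 0 0.003 0.006 -0.002 1; 0 0 0 0.003 0.006 -0.0018 1'
python3 plan.py 590.5 177.3 80 -146.2 2 1
```

```text
t: 12.75
eef_pos: [591.6, 177.9, 86.8]
eef_rot: [-1.637, 0.868, 1.635]
ft_force: [0.1, -0.0, -0.6]
width: 87.0
t 12.75 pos [591.6 177.9  86.8] rot left [ 0.5 -0.1 -0.1] dist 6.9 q [ 32.  28. -11.   0. -51.   2.]
0.2 -0.1 -0.1 0.0034 0.0006 0.0000 1; 0.2 -0.1 -0.1 0.0034 0.0006 0.0000 1
```

```bash
python3 -m inch '0.2 0 0 0.012 0 0 1; 0.2 0 0 0.012 0 0 1; 0 0 0 0.008 0 0 1'
python3 plan.py 590.5 177.3 43 -146.2 2 1
```

```text
t: 13.0
eef_pos: [592.8, 177.8, 56.0]
eef_rot: [-1.634, 0.868, 1.626]
ft_force: [-0.4, 0.2, -0.8]
width: 87.0
t 13.0 pos [592.8 177.8  56. ] rot left [ 0.1 -0.2  0.1] dist 13.2 q [ 32.  30. -12.   0. -47.   2.]
0.1 -0.1 0.1 0.0065 0.0011 0.0004 1; 0.1 -0.1 0.1 0.0065 0.0011 0.0004 1
```

```bash
python3 -m inch '0 0 0 0.006 0.002 0.001 1; 0 0 0 0.005 0.001 0 1; 0 0 0 0.001 0 0 0.3; 0 0 0 0.001 0 0 0.3; 0 0 0 0.001 0 0 0.3'
python3 plan.py 590.5 177.3 43 -146.2 2 1
```

```text
t: 13.42
eef_pos: [589.5, 176.5, 40.6]
eef_rot: [-1.635, 0.868, 1.627]
ft_force: [0.5, -0.9, 0.4]
width: 74.1
t 13.42 pos [589.5 176.5  40.6] rot left [ 0.2 -0.2  0.1] dist 2.7 q [ 32.  31. -13.   0. -45.   2.]
0.1 -0.1 0.1 -0.0012 -0.0006 0.0000 1; 0.1 -0.1 0.1 -0.0012 -0.0006 0.0000 1
```

```bash
python3 -m inch '0 0 0 -0.001 0 0 -1; 0 0 0 0 0 0 -1; 0 0 0 0 0 0 -1; 0 0 0 0 0 0 -1; 0 0 0 0 0 0 -1; 0 0 0 0 0 0 -1; 0 0 0 0 0 0 -1; 0 0 0 0 0 0 -1'; python3 loc.py
```

```text
t: 14.08
eef_pos: [590.5, 177.1, 43.3]
eef_rot: [-1.636, 0.865, 1.625]
ft_force: [1.2, -0.0, -0.0]
width: 46.1
t 14.08 bracket x -0.6 y 0.5 z 43.3 yaw_y -146.0 tilt [-0.3 -0.2] F(bx,by,z) 1.2 0.2 -0.0 Tz -0.06 w 46.1 j6 2 vec
```

Gripped at 46.1 mm. Before turning, a quick numeric check of the spanner, then the first turn.

```bash
python3 tail.py 27; python3 -m inch '3 0 0 0 0 0 -1; 3 0 0 0 0 0 -1; 3 0 0 0 0 0 -1; 3 0 0 0 0 0 -1'; python3 loc.py
```

```text
TCP in bracket [[-0.6  0.5]] z 43.3
top 26 tail y -232.4 x at -250 202.4 skew dx/dy deg -83.7 width 25.6
scene 30 tail y -231.6 x at -250 5450.4 skew dx/dy deg -89.8 width 20.9
t: 14.52
eef_pos: [590.4, 177.1, 43.2]
eef_rot: [-1.486, 1.004, 1.476]
ft_force: [-0.2, -0.3, -0.4]
width: 45.8
t 14.52 bracket x -0.6 y 0.5 z 43.2 yaw_y -158.4 tilt [-0.3 -0.2] F(bx,by,z) -0.1 -0.4 -0.4 Tz 0.13 w 45.8 j6 -10 vec
```

```bash
for i in 1; do python3 -m inch '3 0 0 0 0 0 -1; 3 0 0 0 0 0 -1; 3 0 0 0 0 0 -1; 3 0 0 0 0 0 -1' >/dev/null; python3 loc.py; python3 -m inch '3 0 0 0 0 0 -1; 3 0 0 0 0 0 -1; 3 0 0 0 0 0 -1'>/dev/null; python3 loc.py;  python3 -m inch '3 0 0 0 0 0 -1; 3 0 0 0 0 0 -1; 3 0 0 0 0 0 -1'>/dev/null; python3 loc.py; done
```

```text
t 14.85 bracket x -0.8 y 0.4 z 43.2 yaw_y -170.8 tilt [-0.3 -0.2] F(bx,by,z) 0.0 0.3 -0.9 Tz 0.18 w 45.7 j6 -23 vec
t 15.10 bracket x -0.8 y 0.4 z 43.2 yaw_y 179.8 tilt [-0.3 -0.2] F(bx,by,z) -0.2 0.3 0.4 Tz 0.14 w 45.7 j6 -32 vec
t 15.35 bracket x -0.9 y 0.4 z 43.2 yaw_y 170.7 tilt [-0.3 -0.2] F(bx,by,z) 0.9 -0.1 0.6 Tz 0.40 w 46.1 j6 -42 vec
```

```bash
python3 -m inch '3 0 0 0 0 0 -1; 3 0 0 0 0 0 -1; 3 0 0 0 0 0 -1' >/dev/null; python3 loc.py; python3 -m inch '3 0 0 0 0 0 -1; 3 0 0 0 0 0 -1; 3 0 0 0 0 0 -1'>/dev/null; python3 loc.py
```

```text
t 15.60 bracket x -1.0 y 0.4 z 43.2 yaw_y 161.7 tilt [-0.4 -0.2] F(bx,by,z) 0.1 0.0 0.1 Tz 0.60 w 45.6 j6 -51 vec
t 15.85 bracket x -1.1 y 0.4 z 43.2 yaw_y 152.9 tilt [-0.5 -0.3] F(bx,by,z) -0.4 0.7 -1.0 Tz 0.90 w 45.8 j6 -60 vec
```

```bash
python3 -m inch '3 0 0 0 0 0 -1; 2 0 0 0 0 0 -1' >/dev/null; python3 loc.py; python3 -m inch '2 0 0 0 0 0 -1'>/dev/null; python3 loc.py
```

```text
t 16.02 bracket x -1.1 y 0.5 z 43.2 yaw_y 148.1 tilt [-0.6 -0.3] F(bx,by,z) 0.4 -0.5 -1.6 Tz 0.94 w 45.8 j6 -65 vec
t 16.10 bracket x -1.1 y 0.6 z 43.3 yaw_y 146.3 tilt [-0.6 -0.4] F(bx,by,z) -1.1 0.2 -0.6 Tz 1.03 w 45.8 j6 -67 vec
```

```bash
python3 -m inch '2 0 0 0 0 0 -1' >/dev/null; python3 loc.py; python3 -m inch '2 0 0 0 0 0 -1'>/dev/null; python3 loc.py; python3 -m inch '1.5 0 0 0 0 0 -1'>/dev/null; python3 loc.py
```

```text
t 16.18 bracket x -1.1 y 0.6 z 43.2 yaw_y 144.5 tilt [-0.7 -0.4] F(bx,by,z) 0.2 -1.3 -0.8 Tz 1.06 w 45.7 j6 -68 vec
t 16.27 bracket x -1.1 y 0.6 z 43.2 yaw_y 142.7 tilt [-0.7 -0.4] F(bx,by,z) -0.2 -0.6 -0.7 Tz 1.16 w 45.8 j6 -70 vec
t 16.35 bracket x -1.1 y 0.7 z 43.2 yaw_y 141.3 tilt [-0.8 -0.5] F(bx,by,z) 0.1 0.4 -1.2 Tz 1.15 w 45.9 j6 -72 vec
```

```bash
python3 -m inch '1 0 0 0 0 0 -1; 1 0 0 0 0 0 -1' >/dev/null; python3 loc.py; python3 -m inch '0.5 0 0 0 0 0 -1; 0.5 0 0 0 0 0 -1'>/dev/null; python3 loc.py
python3 - <<'E'
from h import *
c=arm.capture("scene"); crop(c,220,135,130,110,5,"pics/k.png")
E
```

```text
t 16.52 bracket x -1.1 y 0.7 z 43.2 yaw_y 139.5 tilt [-0.8 -0.5] F(bx,by,z) 0.8 -0.1 -1.6 Tz 1.09 w 45.7 j6 -74 vec
t 16.68 bracket x -1.1 y 0.7 z 43.3 yaw_y 138.6 tilt [-0.9 -0.5] F(bx,by,z) 0.3 -1.5 -1.4 Tz 1.18 w 45.8 j6 -75 vec
```

View pics/k.png

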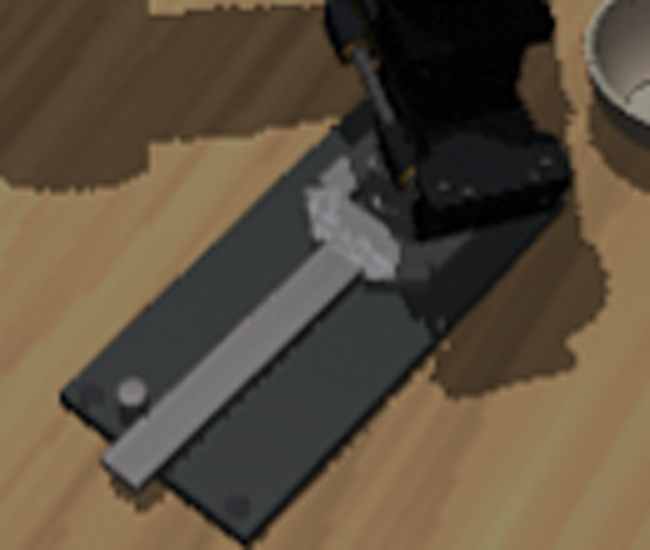

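The handle now bears against the peg (peg foot at about (130,405), handle edge touching), with the spanner still on the nut. One last small pull.

```bash
python3 -m inch '1.5 0 0 0 0 0 -1; 1.5 0 0 0 0 0 -1' >/dev/null; python3 loc.py; python3 -m inch '1 0 0 0 0 0 -1'>/dev/null; python3 loc.py;  python3 -m inch '1 0 0 0 0 0 -1'>/dev/null; python3 loc.py
```

```text
t 16.90 bracket x -1.1 y 0.8 z 43.3 yaw_y 135.6 tilt [-0.9 -0.5] F(bx,by,z) -0.2 0.3 -0.7 Tz 1.32 w 45.8 j6 -78 vec
t 16.98 bracket x -1.1 y 0.7 z 43.2 yaw_y 134.5 tilt [-0.9 -0.5] F(bx,by,z) 1.1 -0.0 -1.4 Tz 1.39 w 45.8 j6 -79 vec
t 17.07 bracket x -1.0 y 0.9 z 43.3 yaw_y 133.5 tilt [-0.9 -0.4] F(bx,by,z) -0.0 -0.0 -1.7 Tz 1.33 w 45.7 j6 -80 vec
```

Torque is about 1.3 N m, so I'll let go.

```bash
python3 -m inch '0 0 0 0 0 0 -1; 0 0 0 0 0 0 1; 0 0 0 0 0 0 1; 0 0 0 0 0 0 1; 0 0 0 0 0 0 1; 0 0 0 0 0 0 1; 0 0 0 0 0 0 1; 0 0 0 0 0 0 1'; python3 loc.py
```

```text
t: 17.73
eef_pos: [590.4, 177.4, 43.7]
eef_rot: [-0.592, 1.49, 0.569]
ft_force: [-0.1, 0.4, 0.5]
width: 82.7
t 17.73 bracket x -0.7 y 0.8 z 43.7 yaw_y 132.5 tilt [-0.8 -0.2] F(bx,by,z) -0.2 0.4 0.5 Tz 0.06 w 82.7 j6 -80 vec
```

```bash
python3 -m inch '0 0 0 -0.01 0 0 1; 0 0 0 -0.015 0 0 1; 0 0 0 -0.03 0 0 1; 0 0 0 -0.04 0 0 1; 0 0 0 -0.04 0 0 1; 0 0 0 0 0 -0.03 1; 0 0 0 0 0 -0.03 1; 0 0 0 0 0 -0.03 1; 0 0 0 0 0 -0.03 1; 0 0 0 0 0 -0.03 1'; python3 loc.py; python3 -m inch '0 0 0 0 0 -0.02 1;0 0 0 0 0 0 1'; python3 tail.py 27
python3 - <<'E'
from h import *
c=arm.capture("scene"); crop(c,225,140,120,110,5,"pics/l1.png")
d=arm.capture("top"); crop(d,180,140,120,110,5,"pics/l2.png")
a=cv2.imread("pics/l1.png");b=cv2.imread("pics/l2.png"); cv2.imwrite("pics/ll.png",cv2.resize(np.hstack([a,b]),(800,367)))
E
```

```text
t: 18.57
eef_pos: [480.5, 78.3, 192.5]
eef_rot: [-0.594, 1.48, 0.568]
ft_force: [-0.4, -0.9, -0.1]
width: 87.0
t 18.57 bracket x -92.5 y -115.2 z 192.5 yaw_y 132.6 tilt [-1.1  0.3] F(bx,by,z) -0.2 -0.9 -0.1 Tz 0.00 w 87.0 j6 -77 vec
t: 18.73
eef_pos: [460.5, 61.0, 194.4]
eef_rot: [-0.591, 1.481, 0.567]
ft_force: [0.4, 0.2, -0.1]
width: 87.0
TCP in bracket [[-109.4 -135.6]] z 194.4
top few
scene 31 tail y -231.2 x at -250 -10630.4 skew dx/dy deg 89.9 width 22.8
```

View pics/ll.png

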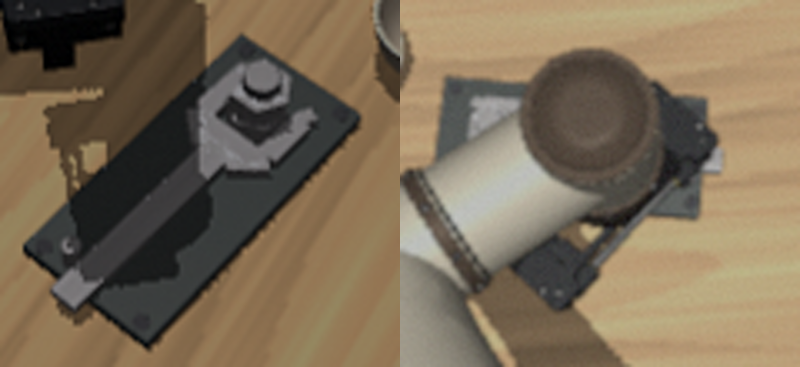

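The spanner is seated on the lower nut with its handle at the peg, the arm is clear, and the pottery visible in the crop has not moved. Handing in.

```bash
python3 -c "
from rig import arm
print(arm.close_job())"
```

```text
the job is handed in; nothing more can be done
None
```

I slid the spanner fully onto the lower nut beside the peg and let go of it. I then turned the jam nut about 80° clockwise in one grip, released everything and handed in at about 19 s of the 64 s allowed.

- **Torque:** the wrist torque rose steadily, and the last readings were 1.32, 1.39 and 1.33 N m. That is slightly over the 1.2 N m aim but under the 1.6 N m limit.
- **Spanner home:** contact came with the grasp 90 mm from the spindle axis, with about 18 N of push. Afterwards the picture shows the spanner on the nut with its handle at the peg. The tail measured at -231 mm, against about -235 mm expected for a straight, fully home spanner. The same measurement gave -232 mm before tightening, so I take this as bias from the few pixels available.
- **Not measured:**
    - The tail check's sideways and skew values were useless because too few pixels were left. In the last check the top camera, blocked by the arm, gave no reading at all.
    - I did not measure the lower nut's corner separately. That it held rests on the handle visibly resting on the peg.
    - I did not measure the jam nut's spring-back. Even the 0.4 rad maximum would leave it turned well past the 6 mm needed.
    - I did not re-measure the pottery; the arm passed above or clear of it and the wrist showed no unexpected forces.

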